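Strip the dry-fitted candlestick for finishing

ROBOT

A 6-joint arm with a two-finger parallel gripper is mounted at the origin on the work surface. World frame = base frame: x ahead of the robot, y to its left, z up, the work surface at z = 0. Lengths are in mm, angles in rad, forces in N, time in s.
With the tool pointing down it reaches from about 300 to 1000 mm from the base axis. Payload 5.1 kg.
Tool frame: the origin (TCP) lies on the centre line of the jaws, within the pads' length; the fingertips stand 25 mm ahead of it and the grasp point (between the pads) lies 6 mm ahead of it; z points along the fingers, y is the line along which they close (so a half turn about z gives the same grasp; the last joint's range is limited). The gripper opens to 95 mm and grips with 3 to 60 N. Pads are 20 mm wide; open, the fingers measure 119 mm over their backs; the gripper's body (75 mm by 180 mm) begins 59 mm behind the grasp point.
Start: joints at [-1.199, 0.124, 1.65, -0, 1.367, -0.083], TCP at [285.501, -583.93, 239.656] pointing down, gripper open.
Joint ranges: [-2.61, 2.61], [-1.02, 2.33], [0.03, 2.71], [-1.35, 4.49], [0.32, 2.68], [-2.91, 2.91]. Speed limits (rad/s): [2.57, 2.57, 3.14, 3.14, 3.14, 3.14].

INTERFACE

Orientations are given as a 3x3 rotation matrix whose columns are the frame's x, y, z axes.
In Python, from bench import arm gives the robot as it stands. The module is installed in compiled form; this text tells all that it offers.
- The arm moves only by the shell command python3 -m pendant 'ROWS' [OPENING] [FORCE]. ROWS is JSON, a list of rows, each an object with "travel": the shift along the tool's x, y, z in units of 25 mm (1.0 is 25 mm), a list of three; "spin": the turn about the tool's z in rad. In form: [{"travel": [tx, ty, tz], "spin": spin}, ...]. A call has 1 to 10 rows; each row is the pose to reach, as a shift and turn from the pose commanded when the call began, along the tool's axes at that moment; what a row does not reach only later rows make up. A row lasts 1/12 s, in which the tool goes at most 41.7 mm and 7.16 degrees, less where a joint would pass 70% of its speed; a pose out of reach is approached as far as the arm can. A call with a gripper value outside its range is refused whole. OPENING is the opening, from -1 (shut) to 1 (fully open), set as the call begins (- or left out, the last holds). The fingers move at their own pace and stop on an object; FORCE is the grip in N (left out, the last holds). Time passes only in rows, so rows that repeat a pose let the fingers close. It gives the time, the measured TCP pose, the force, the opening and the grip force at its end, in the units of the state.
- arm.sense(): the state, without advancing time (a new reading comes with each control period).
- arm.capture(name): name is "scene" or "top" or "wrist"; returns a dict with "pixels" (480x640x3 uint8, blue, green, red), "fx", "fy", "cx", "cy" (pixels), "R" (3x3) and "t" (3): a world point X has camera coordinates R X + t. Camera axes: x right, y down, z forward; pixel columns grow to the right and rows downward; lengths in mm; the calibration is good to about 2 mm. A picture is of the moment at which its call begins. There is no depth.
- arm.hand_in(): hands the job in; it is judged then, once.
Trained networks look in the newest picture that a camera, given by its name, has taken for a name from the list of things; names that differ only in an ending like _2 or _b are one class to them, and where a whole thing is asked for, a point or a joint stands for the part that bears it (a point fixed in the world has none). Each returns a list of dicts, best first, with "p" (0 to 1); they miss things now and then, are a little off and sometimes report something else, mostly with a low value. They report only what shows in the picture. A call takes as long as a camera call. They do not tell look-alikes from the thing itself.
- arm.recognise(thing, camera): "position" ([column, row] in pixels, amid what is visible of it).
- arm.pinpoint(thing, camera): "position" ([column, row] in pixels: a listed point, or the origin of a listed thing).
The state is a dict: "clock": time; "qpos": joint angles; "dq": joint speeds; "effort": joint torques, N m; "position": TCP position; "tcp_rot": TCP orientation; "wrist_force": force on the tool from outside, world axes, zero at the start; "moment": the same for the moment, N m; "width": finger opening in mm; "finger_force": force on a finger pad.
Only numpy, scipy, OpenCV 4.12 (cv2) and the standard library are available. Lean on these libraries where they do the work, as an engineer would, in place of code of your own. Each camera call takes 0.05 s, during which the arm holds its last target. There are 200 camera calls.

TASK

Take the dry-fitted candlestick on the blue jig apart for finishing, one part at a time from the top: set the brass cup in the middle of the white tile, then the copper dish in the middle of the round green mat. The steel foot is stuck under the jig's lips, so pick up the wooden block, drive the foot out along the channel with it (do not force it with the fingers), then lay the foot in the middle of the red plate, lengthwise along it, and stand the block upright in the middle of the cork rest, in either order. Set everything down gently, upright and let go, and leave the little keg where it is.

Things in the scene. Friction and masses are not known exactly. Their poses are not given: they have to be found in the camera images.
- cup: Brass candle cup, round, 55 mm tall: a solid stem of diameter 40 mm up to 42 mm height (grip here), above it a shallow open socket, a thin rim of outer diameter 36 mm; 0.2 kg. Starts upright on the dish's collar, resting flat (nothing interlocks). Origin: centre of the underside, z up.
- dish: Copper drip dish: a flat disc of diameter 84 mm, 6 mm thick, with a solid round collar of diameter 36 mm rising 26 mm above the disc (32 mm tall in all), 0.25 kg. Starts flat on the foot's boss, under the cup (nothing interlocks). Origin: centre of the underside, z up.
- foot: Bright steel foot under the dish: slab 100 (x) x 62 (y) x 14 mm, central boss 32 x 32 mm rising 28 mm above it (grip here), 0.5 kg. Origin: centre of underside, z up. Starts on the jig's base, 10 mm above and aligned with the jig's origin, rear end at jig x = -50. Push that end with the block towards jig +x (5 to 11 N): free to lift after 30 mm, 40 is comfortable and still flat on the base.
- block: Square beech block standing upright, 32 x 32 x 84 mm, with an orange band near its top, 0.09 kg; for driving the foot out. Origin: centre of the underside, z up; axes along its sides.
- jig: Blue jig, fixed. Origin on the table under the foot's starting centre, z up. Base 10 mm thick, x -75 to 105, y -55 to 55 mm. Channel along x, both ends open. At x -50 to -20 two cheeks with lips (27 to 34 mm above the table) cover the slab's edges, so it cannot lift; the lips stand 48 mm apart (|y| = 24), room for the block between. The -y cheek, brass, is sprung and squeezes the slab with 4 N.
- tile: White square ceramic tile, 90 x 90 mm, 6 mm thick, fixed: the cup's place. Origin: centre of its underside, on the table.
- mat_round: Round green mat, diameter 110 mm, 5 mm thick, fixed: the dish's place. Origin: centre of its underside, on the table.
- plate: Red rectangular plate, 130 mm long (its x) by 84 mm (its y), 5 mm thick, fixed: the foot's place; the foot's long side lies along its long side, either way round. Origin: centre of its underside, on the table.
- rest: Square cork rest, 70 x 70 mm, 8 mm thick, fixed: the block's place at the end. Origin: centre of its underside, on the table.
- keg: Bystander, not to be disturbed: a small dark wooden keg with iron hoops, standing, 70 mm tall, largest diameter 60 mm. Origin: centre of the underside, z up.
Mind the look-alikes: they are no part of the job. There is more than one size of the dish; the job needs the middle-sized.

How it is judged (in metres and radians):
On the way, in this order (a step that is already met when the one before it is completed fails the run):
1. the cup stands released on the white tile, within 12 mm of its middle, while the dish still lies on the foot in the jig (horizontal distance between cup and tile below 0.012 m and z of cup in the frame of tile between 0.002 and 0.01 m and angle between cup's own z axis and vertical below 0.1 rad and contact force between the fingers and cup below 0.1 N and linear speed of cup below 0.02 m/s and angular speed of cup below 0.2 rad/s and horizontal distance between foot and jig below 0.012 m and z of foot in the frame of jig below 0.02 m and horizontal distance between dish and foot below 0.02 m), for 0.2 s.
2. the dish lies released on the round green mat, within 12 mm of its middle, while the foot is still in the jig (horizontal distance between dish and mat_round below 0.012 m and z of dish in the frame of mat_round between 0.001 and 0.009 m and angle between dish's own z axis and vertical below 0.1 rad and contact force between the fingers and dish below 0.1 N and linear speed of dish below 0.02 m/s and angular speed of dish below 0.2 rad/s and horizontal distance between foot and jig below 0.012 m and z of foot in the frame of jig below 0.02 m), for 0.2 s.
3. the foot is driven along the channel by the block held in the gripper (moved over 10 mm, block pressing on it) (contact force between block and foot above 0.5 N and contact force between the fingers and block above 0.5 N and x of foot in the frame of jig above 0.01 m and z of foot in the frame of jig below 0.02 m).
At the end, for the whole second after the job is handed in: Cup on white tile, dish on green mat, foot on red plate, block on cork rest: each upright (0.1 rad), centred within 12 mm, released and at rest; the foot's length along the plate's within 0.2 rad (either way round); the keg standing within 15 mm of its start (horizontal distance between cup and tile below 0.012 m and z of cup in the frame of tile between 0.002 and 0.01 m and angle between each of cup, dish, foot, block, keg's own z axis and vertical below 0.1 rad and contact force between the fingers and cup below 0.1 N and linear speed of each of cup, dish, foot, block below 0.02 m/s and angular speed of each of cup, dish, foot, block below 0.2 rad/s and horizontal distance between dish and mat_round below 0.012 m and z of dish in the frame of mat_round between 0.001 and 0.009 m and contact force between the fingers and dish below 0.1 N and horizontal distance between foot and plate below 0.012 m and z of foot in the frame of plate between 0.001 and 0.009 m and angle between the x axis of foot and the x axis of plate, either way round below 0.2 rad and contact force between the fingers and foot below 0.1 N and horizontal distance between block and rest below 0.012 m and z of block in the frame of rest between 0.004 and 0.012 m and contact force between the fingers and block below 0.1 N and distance of keg from where it was at the start of the episode below 0.015 m); the robot touches nothing.
It fails at once if a part or the block is dropped or thrown (moves faster than 0.6 m/s, as after an 18 mm fall, with no finger on it) ((linear speed of cup above 0.6 m/s and contact force between the fingers and cup below 0.05 N) or (linear speed of dish above 0.6 m/s and contact force between the fingers and dish below 0.05 N) or (linear speed of foot above 0.6 m/s and contact force between the fingers and foot below 0.05 N) or (linear speed of block above 0.6 m/s and contact force between the fingers and block below 0.05 N)).
It fails at once if the fingers push or prise the foot while it is still under the lips (moved less than 25 mm) (contact force between the fingers and foot above 2 N and horizontal distance between foot and jig below 0.025 m and z of foot in the frame of jig below 0.02 m).
It fails at once if the keg is moved more than 15 mm or tipped (distance of keg from where it was at the start of the episode above 0.015 m or angle between keg's own z axis and vertical above 0.3 rad).
It also fails if it takes over 128 s, if anything falls off the work surface, if the arm or the gripper's body presses on something with over 40 N, if the wrist force passes 120 N, or if a joint passes its speed limit or range.

## Working session

There is one attempt and no reset: what is moved stays moved. The work goes in short steps, Python scripts to look and compute and a shell command to move; the robot and the scene stay as the last step left them, time stands still between calls to the robot, and variables do not carry over. Pictures are saved under pics/ and viewed, at most 14 in all, crops included, and the job is handed in when it is done.

```bash
mkdir -p pics
cat > h.py <<'E'
import numpy as np, cv2
from bench import arm
def ray(c,px,z):
    R=np.array(c["R"]);t=np.array(c["t"])
    d=R.T@np.array([(px[0]-c["cx"])/c["fx"],(px[1]-c["cy"])/c["fy"],1]);o=-R.T@t
    return o+d*(z-o[2])/d[2]
def proj(c,X):
    p=np.array(c["R"])@np.array(X)+np.array(c["t"]);return [c["fx"]*p[0]/p[2]+c["cx"],c["fy"]*p[1]/p[2]+c["cy"]]
def st():
    s=arm.sense();print("clk",round(s["clock"],2),"pos",np.round(s["position"],1),"w",round(s["width"],1),"ff",s["finger_force"],"wf",np.round(s["wrist_force"],1));return s
E
python3 - <<'E'
from h import *
s=st();print(np.round(s["tcp_rot"],3))
Z=dict(cup=(52,),dish=0,foot=0,block=0,jig=0,tile=0,mat_round=0,plate=0,rest=0,keg=0)
z0=dict(cup=56,dish=52-14+0,foot=10,block=0,jig=0,tile=0,mat_round=0,plate=0,rest=0,keg=0)
z0["dish"]=10+42;z0["cup"]=84
for cam in ("top","scene"):
    c=arm.capture(cam);cv2.imwrite(f"pics/{cam}0.png",c["pixels"])
    print(cam,np.round(-np.array(c["R"]).T@np.array(c["t"])))
    for n in z0:
        for r in arm.pinpoint(n,cam):
            if r["p"]>.2: print(n,round(r["p"],2),np.round(r["position"]),np.round(ray(c,r["position"],z0[n])))
E
```

```text
clk 0.0 pos [ 285.3 -583.4  238.4] w 95.1 ff 0.0 wf [0.5 0.1 0.8]
[[ 0.898  0.439 -0.001]
 [ 0.439 -0.898  0.002]
 [ 0.    -0.002 -1.   ]]
top [460.  -9. 870.]
cup 0.95 [330. 239.] [547. -19.  84.]
dish 0.96 [332. 238.] [552. -23.  52.]
dish 0.77 [248. 158.] [689. 125.  52.]
dish 0.66 [406. 304.] [ 445. -147.   52.]
foot 0.74 [333. 236.] [560. -25.  10.]
block 0.97 [321. 167.] [688.  -1.   0.]
tile 0.92 [470. 317.] [ 425. -267.    0.]
mat_round 0.93 [471. 199.] [ 635. -272.    0.]
plate 0.83 [160. 298.] [445. 279.   0.]
rest 0.87 [165. 198.] [625. 283.   0.]
keg 0.93 [331. 316.] [421. -24.   0.]
scene [1073.  384.  983.]
cup 0.63 [319. 230.] [554. -16.  84.]
dish 0.9 [297. 192.] [ 491. -123.   52.]
dish 0.62 [316. 241.] [557. -18.  52.]
dish 0.58 [331. 357.] [724. 149.  52.]
foot 0.91 [315. 250.] [553. -24.  10.]
block 0.77 [279. 310.] [693.   6.   0.]
jig 0.68 [318. 257.] [557. -14.   0.]
jig 0.25 [320. 226.] [495. -58.  -0.]
tile 0.59 [269. 155.] [ 418. -265.    0.]
mat_round 0.69 [195. 216.] [ 640. -268.    0.]
mat_round 0.56 [482. 308.] [448. 290.   0.]
plate 0.88 [481. 307.] [450. 287.   0.]
rest 0.85 [426. 375.] [625. 283.   0.]
keg 0.9 [361. 212.] [415. -17.   0.]
keg 0.34 [194. 218.] [ 644. -265.    0.]
```

View pics/top0.png

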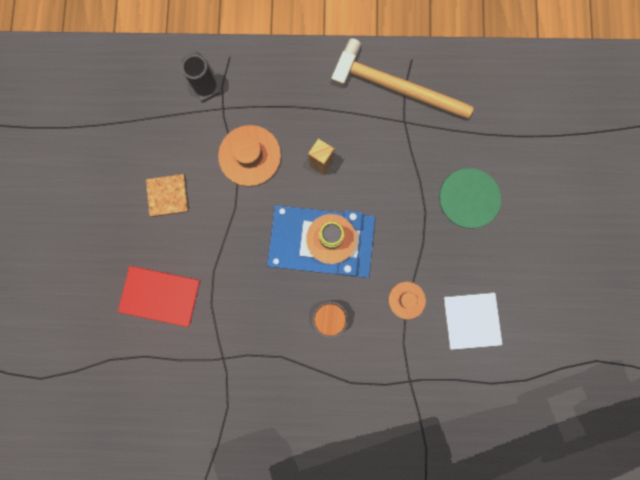

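View pics/scene0.png

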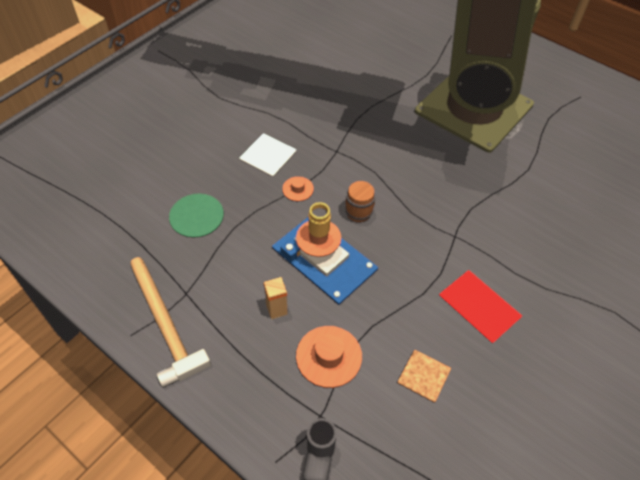

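Top view: the stack is at about (332,236) on the blue jig. The open end of its channel faces image left (world +y). The smaller dish is at (406,300), the larger at (249,155), the block at (321,152), and the keg at (331,320) close to the jig. The scene view agrees with this. Next I'll refine poses by colour.

Run:
```python
from h import *
c=arm.capture("top");im=c["pixels"];hsv=cv2.cvtColor(im,cv2.COLOR_BGR2HSV)
def blob(n,lo,hi,box,z,k=3):
    m=cv2.inRange(hsv,lo,hi);M=np.zeros_like(m);x0,y0,x1,y1=box;M[y0:y1,x0:x1]=m[y0:y1,x0:x1]
    M=cv2.morphologyEx(M,cv2.MORPH_CLOSE,np.ones((k,k)))
    cs,_=cv2.findContours(M,cv2.RETR_EXTERNAL,cv2.CHAIN_APPROX_NONE);q=np.vstack([x for x in cs if len(x)>12]) if n=="jig" else max(cs,key=cv2.contourArea)
    w=np.array([ray(c,p[0],z)[:2] for p in q],np.float32)
    (cx,cy),(a,b),th=cv2.minAreaRect(w);mo=cv2.moments(cv2.convexHull(w))
    print(n,"rect",round(cx,1),round(cy,1),"size",round(a),round(b),"ang",round(th,1),"cent",round(mo["m10"]/mo["m00"],1),round(mo["m01"]/mo["m00"],1))
blob("plate",(0,150,80),(8,255,255),(100,250,215,340),5)
blob("tile",(0,0,170),(180,60,255),(430,280,515,360),6)
blob("mat",(45,60,40),(85,255,255),(430,160,510,235),5)
blob("rest",(5,80,80),(30,255,255),(135,165,195,225),8)
blob("jig",(100,120,60),(125,255,255),(255,195,385,285),10,5)
blob("blocktop",(10,90,140),(32,255,255),(300,130,340,175),84,1)
cv2.imwrite("pics/crop1.png",cv2.resize(im[130:290,255:385],None,fx=4,fy=3.7,interpolation=cv2.INTER_CUBIC))
for n in ("cup","dish","foot","block"):
    r=arm.recognise(n,"top");print(n,[(round(x["p"],2),np.round(x["position"],1)) for x in r[:3]])
```

```text
plate rect 448.2 280.3 size 128 82 ang 80.0 cent 448.2 280.5
tile rect 419.5 -269.0 size 89 89 ang 6.4 cent 419.5 -269.0
mat rect 636.5 -268.7 size 107 108 ang 89.4 cent 636.2 -268.5
rest rect 629.0 277.3 size 71 72 ang 9.2 cent 629.0 277.5
jig rect 553.7 -4.1 size 179 112 ang 85.1 cent 552.7 -4.3
blocktop rect 693.5 -0.2 size 33 32 ang 59.5 cent 693.5 -0.3
cup [(0.89, array([330.5, 236.7]))]
dish [(0.76, array([331.1, 247.5])), (0.72, array([405.9, 298.1])), (0.67, array([247.9, 157.3]))]
foot [(0.83, array([304.9, 249. ]))]
block [(0.77, array([322.5, 159.2]))]
```

View pics/crop1.png

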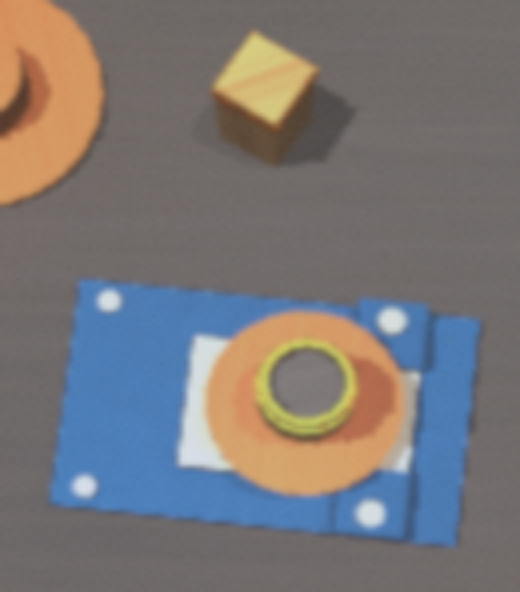

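```bash
cat >> h.py <<'E'
def to(x,y,z,yaw=None):
    s=st();R=np.array(s["tcp_rot"]);cur=np.degrees(np.arctan2(R[1,1],R[0,1]))
    tr=R.T@(np.array([x,y,z])-s["position"])/25
    sp=0 if yaw is None else -np.radians((yaw-cur+90)%180-90)
    print("yaw",round(cur,1),"travel",np.round(tr,2),"spin",round(sp,3),"q6",np.round(s["qpos"][5],2))
E
python3 - <<'E'
from h import *
c=arm.capture("top")
print(ray(c,(331.5,233.5),139))
to(552,-19,230)
E
```

```text
[549.31806858 -20.24790426 139.        ]
clk 1.4 pos [ 285.5 -583.9  239.6] w 95.0 ff 0.0 wf [ 0.6 -0.6  0.2]
yaw -63.9 travel [ 19.5  -15.62   0.39] spin 0 q6 -0.08
```

```bash
python3 -m pendant '[{"travel":[2,-1.6,0],"spin":0},{"travel":[4,-3.2,0],"spin":0},{"travel":[5.6,-4.5,0],"spin":0},{"travel":[7.2,-5.8,0.1],"spin":0},{"travel":[8.8,-7,0.1],"spin":0},{"travel":[10.4,-8.3,0.1],"spin":0},{"travel":[12,-9.6,0.2],"spin":0},{"travel":[13.6,-10.9,0.2],"spin":0},{"travel":[15.2,-12.2,0.3],"spin":0},{"travel":[16.5,-13.2,0.3],"spin":0}]' 1 20; python3 -c "
from h import *
to(551,-19.5,230)"
```

```text
clock: 2.23
position: [463.7, -205.2, 234.6]
tcp_rot: [[0.899, 0.439, 0.001], [0.439, -0.899, -0.0], [0.001, 0.001, -1.0]]
wrist_force: [0.9, -0.4, 0.4]
width: 95.0
finger_force: 0.0
clk 2.23 pos [ 463.7 -205.2  234.6] w 95.0 ff 0.0 wf [ 0.9 -0.4  0.4]
yaw -64.0 travel [ 6.4  -5.14  0.18] spin 0 q6 0.59
```

```bash
python3 -m pendant '[{"travel":[0,0,0],"spin":0},{"travel":[0,0,0],"spin":0}]'; python3 -c "
from h import *
to(551,-19.5,230)"
```

```text
clock: 2.4
position: [463.9, -205.3, 234.4]
tcp_rot: [[0.896, 0.443, 0.0], [0.443, -0.896, -0.0], [-0.0, 0.0, -1.0]]
wrist_force: [-1.1, -1.2, -0.5]
width: 95.3
finger_force: 0.0
clk 2.4 pos [ 463.9 -205.3  234.4] w 95.3 ff 0.0 wf [-1.1 -1.2 -0.5]
yaw -63.7 travel [ 6.42 -5.12  0.18] spin 0 q6 0.59
```

```bash
python3 -m pendant '[{"travel":[1.2,-1,0],"spin":0},{"travel":[2.5,-2,0],"spin":0},{"travel":[3.7,-3,0.1],"spin":0},{"travel":[4.9,-4,0.1],"spin":0},{"travel":[5.9,-4.7,0.2],"spin":0},{"travel":[6.42,-5.12,0.18],"spin":0},{"travel":[6.42,-5.12,0.18],"spin":0},{"travel":[6.42,-5.12,0.18],"spin":0}]'
python3 - <<'E'
from h import *
to(551,-19.5,113)
c=arm.capture("wrist");cv2.imwrite("pics/w1.png",c["pixels"])
print("exp",proj(c,(551,-19.5,139)),proj(c,(551,-19.5,126)))
for n,z in (("cup",84),("dish",52),("foot",10)):
    for r in arm.pinpoint(n,"wrist"):print(n,r["p"],np.round(r["position"]),np.round(ray(c,r["position"],z),1))
E
```

```text
clock: 3.07
position: [551.4, -22.6, 229.7]
tcp_rot: [[0.898, 0.439, -0.0], [0.439, -0.898, -0.001], [-0.001, 0.0, -1.0]]
wrist_force: [-0.1, -0.5, 0.6]
width: 95.1
finger_force: 0.0
clk 3.07 pos [551.4 -22.6 229.7] w 95.1 ff 0.0 wf [-0.1 -0.5  0.6]
yaw -63.9 travel [ 0.04 -0.12  4.67] spin 0 q6 0.98
exp [np.float64(316.82186293620236), np.float64(251.73495732881142)] [np.float64(317.0001234385719), np.float64(246.0907905643941)]
cup 0.73 [317. 233.] [549.4 -19.9  84. ]
dish 0.81 [318. 225.] [548.7 -21.3  52. ]
dish 0.75 [381. 325.] [ 478.2 -130.4   52. ]
```

View pics/w1.png

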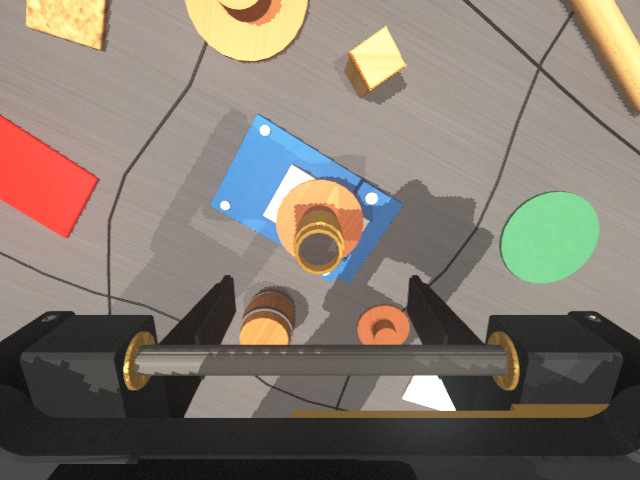

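The wrist view shows the cup rim centred at (319,252), where it was predicted. The keg at (265,320) stays below the fingers. I'll descend and grip.

```bash
python3 -m pendant '[{"travel":[0.04,-0.1,0.8],"spin":0},{"travel":[0.04,-0.1,1.8],"spin":0},{"travel":[0.04,-0.1,2.8],"spin":0},{"travel":[0.04,-0.1,3.7],"spin":0},{"travel":[0.04,-0.1,4.3],"spin":0},{"travel":[0.04,-0.1,4.65],"spin":0},{"travel":[0.04,-0.1,4.65],"spin":0}]' && python3 -m pendant '[{"travel":[0,0,0],"spin":0},{"travel":[0,0,0],"spin":0},{"travel":[0,0,0],"spin":0},{"travel":[0,0,0],"spin":0},{"travel":[0,0,0],"spin":0},{"travel":[0,0,0],"spin":0},{"travel":[0,0,0],"spin":0},{"travel":[0,0,0],"spin":0}]' 0 25; python3 -c "
from h import *
to(551,-19.5,140)"
```

```text
clock: 3.85
position: [549.3, -19.7, 111.3]
tcp_rot: [[0.899, 0.438, -0.004], [0.438, -0.899, 0.0], [-0.004, -0.002, -1.0]]
wrist_force: [-0.0, -0.1, -0.9]
width: 95.1
finger_force: 0.0
clock: 4.52
position: [551.1, -18.9, 113.7]
tcp_rot: [[0.898, 0.439, 0.0], [0.439, -0.898, -0.0], [0.0, 0.0, -1.0]]
wrist_force: [1.1, 0.5, 0.2]
width: 49.5
finger_force: 0.0
clk 4.52 pos [551.1 -18.9 113.7] w 49.5 ff 0.0 wf [1.1 0.5 0.2]
yaw -63.9 travel [-0.01  0.02 -1.05] spin 0 q6 0.98
```

```bash
python3 -m pendant '[{"travel":[0,0,0],"spin":0},{"travel":[0,0,0],"spin":0},{"travel":[0,0,0],"spin":0},{"travel":[0,0,0],"spin":0},{"travel":[0,0,0],"spin":0}]' -1 25; python3 -m pendant '[{"travel":[0,0,-0.1],"spin":0},{"travel":[0,0,-0.3],"spin":0},{"travel":[0,0,-0.7],"spin":0},{"travel":[0,0,-1.2],"spin":0},{"travel":[0,0,-2],"spin":0},{"travel":[0,0,-3],"spin":0},{"travel":[0,0,-3],"spin":0}]'
python3 - <<'E'
from h import *
to(419.5,-269,190)
c=arm.capture("wrist");cv2.imwrite("pics/w2.png",c["pixels"])
E
```

```text
clock: 4.93
position: [551.1, -19.1, 113.5]
tcp_rot: [[0.898, 0.439, 0.0], [0.439, -0.898, -0.0], [0.0, 0.0, -1.0]]
wrist_force: [0.4, -1.7, -0.6]
width: 39.8
finger_force: 25.0
clock: 5.52
position: [554.4, -19.3, 195.8]
tcp_rot: [[0.898, 0.439, 0.011], [0.439, -0.898, -0.001], [0.01, 0.006, -1.0]]
wrist_force: [1.2, -0.1, -1.1]
width: 39.2
finger_force: 25.0
clk 5.52 pos [554.4 -19.3 195.8] w 39.2 ff 24.99726802110672 wf [ 1.2 -0.1 -1.1]
yaw -63.9 travel [-9.24  6.6   0.18] spin 0 q6 0.98
```

View pics/w2.png

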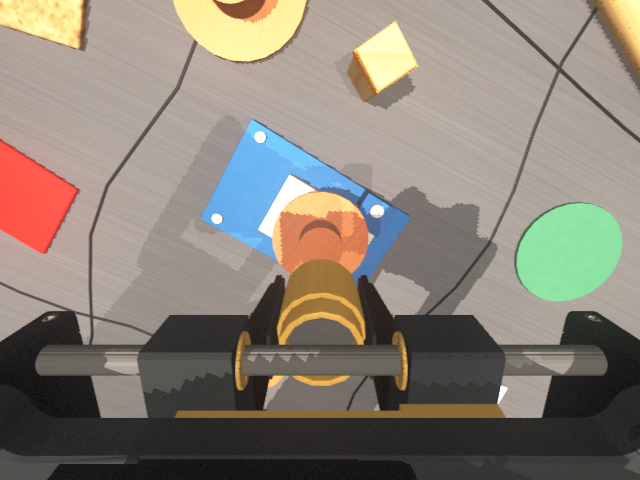

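Cup held and the dish still on the foot. Carrying it to the tile.

```bash
python3 -m pendant '[{"travel":[-0.6,0.4,0],"spin":0},{"travel":[-1.6,1.2,0],"spin":0},{"travel":[-2.7,1.9,0],"spin":0},{"travel":[-3.8,2.7,0],"spin":0},{"travel":[-4.9,3.5,0],"spin":0},{"travel":[-6,4.3,0],"spin":0},{"travel":[-7.1,5.1,0],"spin":0},{"travel":[-8.1,5.8,0.5],"spin":0},{"travel":[-8.8,6.3,1],"spin":0},{"travel":[-9.2,6.55,2],"spin":0}]'; python3 -m pendant '[{"travel":[0,0,0],"spin":0},{"travel":[0,0,0],"spin":0}]'
python3 - <<'E'
from h import *
to(419.5,-269,36)
E
```

```text
clock: 6.4
position: [416.2, -270.0, 139.8]
tcp_rot: [[0.899, 0.437, 0.003], [0.437, -0.899, -0.004], [0.002, 0.005, -1.0]]
wrist_force: [0.6, -0.9, -2.1]
width: 39.5
finger_force: 25.0
clock: 6.57
position: [414.6, -266.2, 136.0]
tcp_rot: [[0.899, 0.438, -0.004], [0.438, -0.899, 0.004], [-0.002, -0.005, -1.0]]
wrist_force: [0.6, 0.2, -2.3]
width: 39.9
finger_force: 25.0
clk 6.57 pos [ 414.6 -266.2  136. ] w 39.9 ff 24.997280538082123 wf [ 0.6  0.2 -2.3]
yaw -64.0 travel [0.14 0.21 4.  ] spin 0 q6 0.44
```

```bash
python3 -m pendant '[{"travel":[0.1,0.1,0.5],"spin":0},{"travel":[0.14,0.2,1.3],"spin":0},{"travel":[0.14,0.2,2.1],"spin":0},{"travel":[0.14,0.2,2.9],"spin":0},{"travel":[0.14,0.2,3.4],"spin":0},{"travel":[0.14,0.2,3.6],"spin":0},{"travel":[0.14,0.2,3.6],"spin":0},{"travel":[0.14,0.2,3.6],"spin":0},{"travel":[0.14,0.2,3.6],"spin":0}]'
python3 - <<'E'
from h import *
to(419.5,-269,36)
E
```

```text
clock: 7.32
position: [422.9, -270.5, 50.2]
tcp_rot: [[0.898, 0.44, 0.002], [0.44, -0.898, -0.002], [0.001, 0.003, -1.0]]
wrist_force: [-0.3, 0.7, -1.9]
width: 39.4
finger_force: 25.0
clk 7.32 pos [ 422.9 -270.5   50.2] w 39.4 ff 24.99726176261902 wf [-0.3  0.7 -1.9]
yaw -63.9 travel [-0.1  -0.12  0.57] spin 0 q6 0.44
```

```bash
python3 -m pendant '[{"travel":[-0.1,-0.12,0.1],"spin":0},{"travel":[-0.1,-0.12,0.2],"spin":0},{"travel":[-0.1,-0.12,0.3],"spin":0},{"travel":[-0.1,-0.12,0.36],"spin":0},{"travel":[-0.1,-0.12,0.4],"spin":0},{"travel":[-0.1,-0.12,0.4],"spin":0},{"travel":[-0.1,-0.12,0.4],"spin":0},{"travel":[-0.1,-0.12,0.4],"spin":0}]'
python3 - <<'E'
from h import *
to(419.5,-269,36)
c=arm.capture("wrist");cv2.imwrite("pics/w3.png",c["pixels"])
E
```

```text
clock: 7.98
position: [418.2, -268.5, 38.6]
tcp_rot: [[0.898, 0.439, 0.0], [0.439, -0.898, 0.0], [0.0, 0.0, -1.0]]
wrist_force: [0.4, -0.4, -1.3]
width: 39.4
finger_force: 25.0
clk 7.98 pos [ 418.2 -268.5   38.6] w 39.4 ff 24.997286796569824 wf [ 0.4 -0.4 -1.3]
yaw -63.9 travel [0.04 0.04 0.1 ] spin 0 q6 0.44
```

View pics/w3.png

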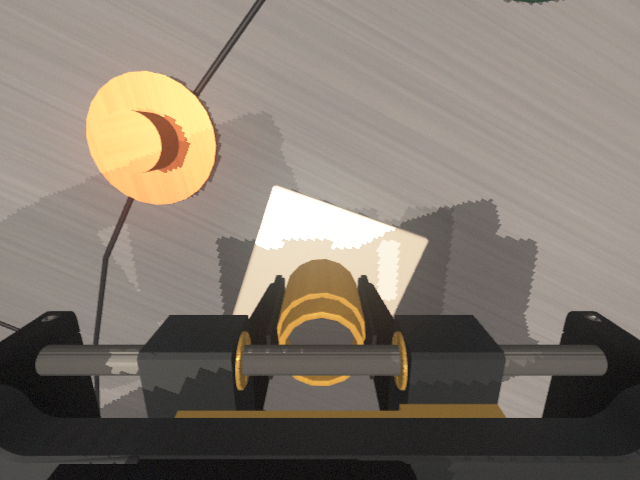

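The cup is just above the tile. I'll lower it to contact.

```bash
python3 -m pendant '[{"travel":[0,0,0.03],"spin":0},{"travel":[0,0,0.06],"spin":0},{"travel":[0,0,0.09],"spin":0},{"travel":[0,0,0.12],"spin":0},{"travel":[0,0,0.12],"spin":0}]'|grep -E "pos|force"; python3 -m pendant '[{"travel":[0,0,0.02],"spin":0},{"travel":[0,0,0.04],"spin":0},{"travel":[0,0,0.04],"spin":0}]'|grep -E "pos|force"
```

```text
position: [418.2, -268.5, 35.6]
wrist_force: [0.1, -0.1, -1.4]
finger_force: 25.0
position: [418.2, -268.5, 35.5]
wrist_force: [-3.3, 3.1, 5.6]
finger_force: 25.0
```

```bash
python3 -m pendant '[{"travel":[0,0,-0.02],"spin":0},{"travel":[0,0,-0.02],"spin":0},{"travel":[0,0,-0.02],"spin":0},{"travel":[0,0,-0.02],"spin":0},{"travel":[0,0,-0.02],"spin":0},{"travel":[0,0,-0.02],"spin":0},{"travel":[0,0,-0.02],"spin":0}]' 0.6; python3 -m pendant '[{"travel":[0,0,-0.5],"spin":0},{"travel":[0,0,-1.5],"spin":0},{"travel":[0,0,-3],"spin":0},{"travel":[0,0,-4.5],"spin":0},{"travel":[0,0,-5],"spin":0},{"travel":[0,0,-5],"spin":0}]' 1
python3 - <<'E'
from h import *
to(550.5,-20,160)
c=arm.capture("top")
for n,z in (("cup",6),("dish",52),("foot",10)):
    for r in arm.pinpoint(n,"top"):print(n,r["p"],np.round(r["position"],1),np.round(ray(c,r["position"],z),1))
cv2.imwrite("pics/t2.png",cv2.resize(c["pixels"][190:360,270:510],None,fx=3.3,fy=3.3))
E
```

```text
clock: 9.28
position: [418.1, -268.5, 35.0]
tcp_rot: [[0.898, 0.439, -0.0], [0.439, -0.898, 0.0], [-0.0, -0.0, -1.0]]
wrist_force: [1.4, -0.5, -0.2]
width: 75.1
finger_force: 0.0
clock: 9.78
position: [420.4, -270.3, 165.0]
tcp_rot: [[0.898, 0.439, 0.007], [0.439, -0.898, -0.006], [0.004, 0.008, -1.0]]
wrist_force: [0.1, -0.6, 0.8]
width: 95.0
finger_force: 0.0
clk 9.78 pos [ 420.4 -270.3  165. ] w 95.0 ff 0.0 wf [ 0.1 -0.6  0.8]
yaw -63.9 travel [ 9.07 -6.71  0.18] spin 0 q6 0.44
dish 0.94 [407.  300.9] [ 450.8 -148.3   52. ]
dish 0.84 [330.6 237.7] [552.8 -20.2  52. ]
dish 0.67 [251.5 157.5] [689.  119.3  52. ]
foot 0.55 [332.2 238.4] [556.3 -23.6  10. ]
```

View pics/t2.png

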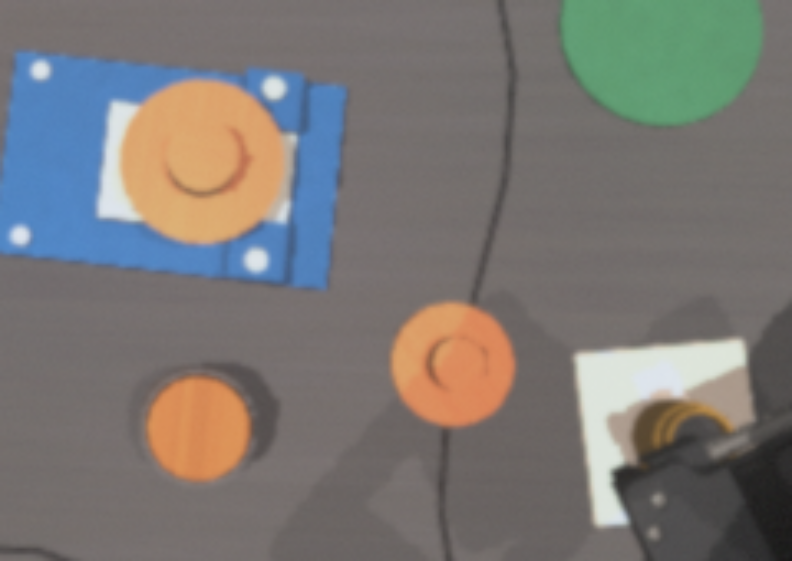

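The crop shows the cup upright on the tile (~(675,430)) and the dish still on the foot (~(203,161)). Now the dish.

```bash
python3 -m pendant '[{"travel":[1,-0.75,0],"spin":0},{"travel":[2.2,-1.6,0],"spin":0},{"travel":[3.4,-2.5,0],"spin":0},{"travel":[4.6,-3.4,0],"spin":0},{"travel":[5.8,-4.3,0],"spin":0},{"travel":[7,-5.2,0.1],"spin":0},{"travel":[8,-5.9,0.2],"spin":0},{"travel":[8.7,-6.5,0.2],"spin":0},{"travel":[9.08,-6.7,0.2],"spin":0},{"travel":[9.08,-6.7,0.2],"spin":0}]' >/dev/null; python3 -m pendant '[{"travel":[0,0,0],"spin":0},{"travel":[0,0,0],"spin":0},{"travel":[0,0,0],"spin":0},{"travel":[0,0,0],"spin":0}]'>/dev/null
python3 - <<'E'
from h import *
to(551.5,-20,87)
c=arm.capture("wrist")
for n,z in (("dish",52),("foot",10)):
    for r in arm.pinpoint(n,"wrist"):print(n,r["p"],np.round(r["position"],1),np.round(ray(c,r["position"],z),1))
c=arm.capture("top")
for n,z in (("cup",6),("tile",0)):
    for r in arm.pinpoint(n,"top"):print(n,r["p"],np.round(r["position"],1),np.round(ray(c,r["position"],z),1))
E
```

```text
clk 11.15 pos [548.1 -19.4 155. ] w 95.0 ff 0.0 wf [0.2 0.6 0.1]
yaw -64.0 travel [0.11 0.08 2.72] spin 0 q6 0.98
dish 0.73 [397.9 362.5] [ 483.4 -124.8   52. ]
dish 0.67 [326.2 245.3] [551.7 -22.3  52. ]
cup 0.79 [470.4 322.8] [ 415.6 -265.2    6. ]
tile 0.7 [471.9 317.8] [ 423.9 -269.7    0. ]
```

```bash
python3 -m pendant '[{"travel":[0.1,0.08,0.6],"spin":0},{"travel":[0.1,0.08,1.3],"spin":0},{"travel":[0.1,0.08,1.9],"spin":0},{"travel":[0.1,0.08,2.3],"spin":0},{"travel":[0.1,0.08,2.5],"spin":0},{"travel":[0.1,0.08,2.5],"spin":0},{"travel":[0.1,0.08,2.5],"spin":0},{"travel":[0.1,0.08,2.5],"spin":0}]'; python3 -c "
from h import *
to(551.5,-20,86.5)"
```

```text
clock: 12.12
position: [552.4, -19.1, 93.7]
tcp_rot: [[0.898, 0.439, 0.002], [0.439, -0.898, -0.0], [0.002, 0.001, -1.0]]
wrist_force: [-0.4, 0.2, -0.4]
width: 95.1
finger_force: 0.0
clk 12.12 pos [552.4 -19.1  93.7] w 95.1 ff 0.0 wf [-0.4  0.2 -0.4]
yaw -63.9 travel [-0.05  0.02  0.29] spin 0 q6 0.98
```

```bash
python3 -m pendant '[{"travel":[-0.04,0.02,0.1],"spin":0},{"travel":[-0.04,0.02,0.2],"spin":0},{"travel":[-0.04,0.02,0.27],"spin":0},{"travel":[-0.04,0.02,0.27],"spin":0},{"travel":[-0.04,0.02,0.27],"spin":0},{"travel":[-0.04,0.02,0.27],"spin":0}]'; python3 -m pendant '[{"travel":[0,0,0],"spin":0},{"travel":[0,0,0],"spin":0},{"travel":[0,0,0],"spin":0},{"travel":[0,0,0],"spin":0},{"travel":[0,0,0],"spin":0},{"travel":[0,0,0],"spin":0},{"travel":[0,0,0],"spin":0},{"travel":[0,0,0],"spin":0},{"travel":[0,0,0],"spin":0},{"travel":[0,0,0],"spin":0}]' -1 25
```

```text
clock: 12.62
position: [550.9, -19.9, 85.8]
tcp_rot: [[0.898, 0.439, 0.0], [0.439, -0.898, -0.0], [0.0, 0.0, -1.0]]
wrist_force: [-0.2, -0.4, -0.6]
width: 95.1
finger_force: 0.0
clock: 13.45
position: [551.0, -20.0, 85.8]
tcp_rot: [[0.898, 0.439, 0.0], [0.439, -0.898, -0.0], [0.0, 0.0, -1.0]]
wrist_force: [0.8, -0.1, 0.6]
width: 35.1
finger_force: 25.0
```

```bash
python3 -m pendant '[{"travel":[0,0,-0.1],"spin":0},{"travel":[0,0,-0.3],"spin":0},{"travel":[0,0,-0.7],"spin":0},{"travel":[0,0,-1.2],"spin":0},{"travel":[0,0,-1.8],"spin":0},{"travel":[0,0,-2.2],"spin":0},{"travel":[0,0,-2.2],"spin":0}]'
python3 - <<'E'
from h import *
to(636.3,-268.6,100)
c=arm.capture("wrist");cv2.imwrite("pics/w4.png",c["pixels"])
for n,z in (("foot",10),("dish",107)):
    for r in arm.pinpoint(n,"wrist"):print(n,r["p"],np.round(r["position"],1),np.round(ray(c,r["position"],z),1))
E
```

```text
clock: 14.03
position: [553.1, -20.1, 145.0]
tcp_rot: [[0.898, 0.439, 0.007], [0.439, -0.898, -0.001], [0.006, 0.004, -1.0]]
wrist_force: [0.8, -0.2, -1.3]
width: 35.9
finger_force: 25.0
clk 14.03 pos [553.1 -20.1 145. ] w 35.9 ff 24.999550580978394 wf [ 0.8 -0.2 -1.3]
yaw -63.9 travel [-1.39 10.38  1.83] spin 0 q6 0.98
dish 0.82 [324.8 286. ] [552.9 -23.  107. ]
```

View pics/w4.png

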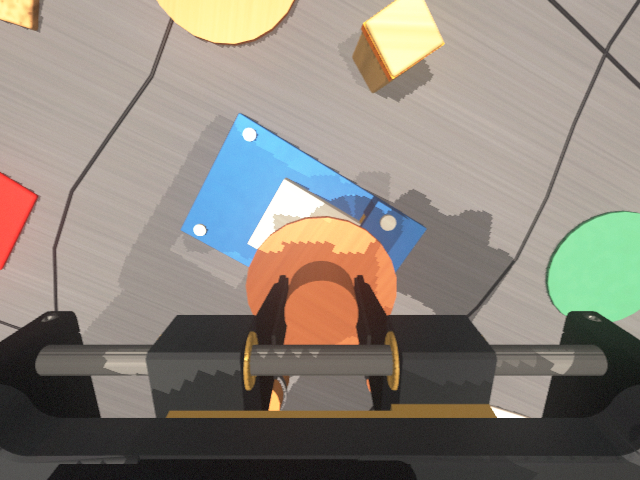

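Dish held level by its collar (disc around (322,285)) and the foot is still in the jig. Carrying the dish to the mat.

```bash
python3 -m pendant '[{"travel":[-0.1,0.6,0],"spin":0},{"travel":[-0.2,1.6,0],"spin":0},{"travel":[-0.4,2.8,0],"spin":0},{"travel":[-0.55,4.1,0],"spin":0},{"travel":[-0.7,5.4,0],"spin":0},{"travel":[-0.9,6.7,0],"spin":0},{"travel":[-1.1,8,0],"spin":0},{"travel":[-1.2,9.2,0.3],"spin":0},{"travel":[-1.3,10,0.8],"spin":0},{"travel":[-1.39,10.38,1.2],"spin":0}]'>/dev/null; python3 -m pendant '[{"travel":[0,0,0],"spin":0},{"travel":[0,0,0],"spin":0},{"travel":[0,0,0],"spin":0},{"travel":[0,0,0],"spin":0}]'; python3 -c "
from h import *
to(636.3,-268.6,41)"
```

```text
clock: 15.35
position: [633.8, -267.0, 111.4]
tcp_rot: [[0.898, 0.44, 0.0], [0.44, -0.898, 0.0], [0.0, 0.0, -1.0]]
wrist_force: [-0.6, 0.3, -1.2]
width: 35.4
finger_force: 25.0
clk 15.35 pos [ 633.8 -267.   111.4] w 35.4 ff 24.999355673789978 wf [-0.6  0.3 -1.2]
yaw -63.9 travel [0.06 0.1  2.82] spin 0 q6 0.64
```

```bash
python3 -m pendant '[{"travel":[0.06,0.1,0.5],"spin":0},{"travel":[0.06,0.1,1.1],"spin":0},{"travel":[0.06,0.1,1.7],"spin":0},{"travel":[0.06,0.1,2.2],"spin":0},{"travel":[0.06,0.1,2.5],"spin":0},{"travel":[0.06,0.1,2.6],"spin":0},{"travel":[0.06,0.1,2.6],"spin":0},{"travel":[0.06,0.1,2.6],"spin":0},{"travel":[0.06,0.1,2.6],"spin":0},{"travel":[0.06,0.1,2.6],"spin":0}]'; python3 -c "
from h import *
to(636.3,-268.6,40)
c=arm.capture('wrist')
print([(r['p'],ray(c,r['position'],5)) for r in arm.pinpoint('mat_round','wrist')])"
```

```text
clock: 16.18
position: [636.9, -270.3, 47.0]
tcp_rot: [[0.898, 0.439, 0.002], [0.439, -0.898, -0.001], [0.001, 0.002, -1.0]]
wrist_force: [0.3, -0.7, -3.1]
width: 35.9
finger_force: 25.0
clk 16.18 pos [ 636.9 -270.3   47. ] w 35.9 ff 24.99936729669571 wf [ 0.3 -0.7 -3.1]
yaw -63.9 travel [ 0.01 -0.07  0.28] spin 0 q6 0.64
[]
```

```bash
python3 -m pendant '[{"travel":[0,-0.06,0.06],"spin":0},{"travel":[0,-0.06,0.12],"spin":0},{"travel":[0,-0.06,0.18],"spin":0},{"travel":[0,-0.06,0.24],"spin":0},{"travel":[0,-0.06,0.24],"spin":0},{"travel":[0,-0.06,0.24],"spin":0}]'|grep -E "pos|force"; python3 -m pendant '[{"travel":[0,0,0.03],"spin":0},{"travel":[0,0,0.06],"spin":0},{"travel":[0,0,0.06],"spin":0}]'|grep -E "pos|force"
```

```text
position: [635.3, -268.4, 39.5]
wrist_force: [-0.2, 0.3, -2.3]
finger_force: 25.0
position: [635.6, -268.6, 38.9]
wrist_force: [-1.4, 0.9, 0.4]
finger_force: 25.0
```

```bash
python3 -m pendant '[{"travel":[0,0,0.01],"spin":0},{"travel":[0,0,0.01],"spin":0},{"travel":[0,0,0.01],"spin":0},{"travel":[0,0,0.01],"spin":0},{"travel":[0,0,0.01],"spin":0},{"travel":[0,0,0.01],"spin":0},{"travel":[0,0,0.01],"spin":0}]' 0.6 |grep -E "pos|force|width"; python3 -m pendant '[{"travel":[0,0,-0.4],"spin":0},{"travel":[0,0,-1.3],"spin":0},{"travel":[0,0,-2.7],"spin":0},{"travel":[0,0,-4.2],"spin":0},{"travel":[0,0,-5.2],"spin":0},{"travel":[0,0,-5.2],"spin":0}]' 1
python3 - <<'E'
from h import *
to(693.5,-0.3,160,29.5+90)
c=arm.capture("wrist")
for n,z in (("mat_round",5),("dish",5)):
    for r in arm.pinpoint(n,"wrist"):print(n,r["p"],np.round(r["position"],1),np.round(ray(c,r["position"],z),1))
E
```

```text
position: [635.5, -268.5, 38.1]
wrist_force: [0.1, 0.3, -0.0]
width: 74.2
finger_force: 0.0
clock: 18.12
position: [639.2, -270.4, 177.9]
tcp_rot: [[0.898, 0.439, 0.013], [0.439, -0.898, -0.006], [0.009, 0.011, -1.0]]
wrist_force: [0.0, 0.1, 1.1]
width: 95.0
finger_force: 0.0
clk 18.12 pos [ 639.2 -270.4  177.9] w 95.0 ff 0.0 wf [0.  0.1 1.1]
yaw -63.9 travel [ 6.69 -8.76  0.67] spin -0.06 q6 0.64
dish 0.68 [148.9 331. ] [ 457.6 -159.1    5. ]
dish 0.6 [314.1 229.3] [ 634.2 -267.8    5. ]
```

Dish released on the mat. Over to the block.

```bash
python3 -m pendant '[{"travel":[0.8,-1.1,0],"spin":-0.06},{"travel":[1.7,-2.2,0],"spin":-0.06},{"travel":[2.6,-3.4,0],"spin":-0.06},{"travel":[3.5,-4.6,0],"spin":-0.06},{"travel":[4.4,-5.8,0],"spin":-0.06},{"travel":[5.3,-7,0.1],"spin":-0.06},{"travel":[6.1,-8,0.2],"spin":-0.06},{"travel":[6.5,-8.5,0.3],"spin":-0.06},{"travel":[6.69,-8.76,0.3],"spin":-0.06},{"travel":[6.69,-8.76,0.3],"spin":-0.06}]' >/dev/null; python3 -m pendant '[{"travel":[0,0,0],"spin":0},{"travel":[0,0,0],"spin":0},{"travel":[0,0,0],"spin":0},{"travel":[0,0,0],"spin":0}]'>/dev/null
python3 - <<'E'
from h import *
to(693.5,-0.3,100,-60.5)
c=arm.capture("wrist");cv2.imwrite("pics/w5.png",c["pixels"])
print(proj(c,(693.5,-.3,84)))
for n,z in (("block",0),):
    for r in arm.pinpoint(n,"wrist"):print(n,r["p"],np.round(r["position"],1),np.round(ray(c,r["position"],z),1))
c=arm.capture("top");cv2.imwrite("pics/t3.png",c["pixels"])
for n,z in (("cup",6),("dish",5),("foot",10)):
    for r in arm.pinpoint(n,"top"):print(n,r["p"],np.round(r["position"],1),np.round(ray(c,r["position"],z),1))
hsv=cv2.cvtColor(c["pixels"],cv2.COLOR_BGR2HSV)
E
```

```text
clk 19.43 pos [6.895e+02 2.000e-01 1.608e+02] w 95.1 ff 0.0 wf [-0.3 -0.5  0.5]
yaw -60.6 travel [0.13 0.1  2.43] spin -0.002 q6 0.98
[np.float64(324.30083855764735), np.float64(255.54877352444726)]
block 0.73 [324.8 224.4] [694.1  -1.5   0. ]
dish 0.97 [404.7 301.1] [ 449.8 -152.3    5. ]
dish 0.74 [467.6 198.3] [ 634.7 -264.5    5. ]
```

View pics/w5.png

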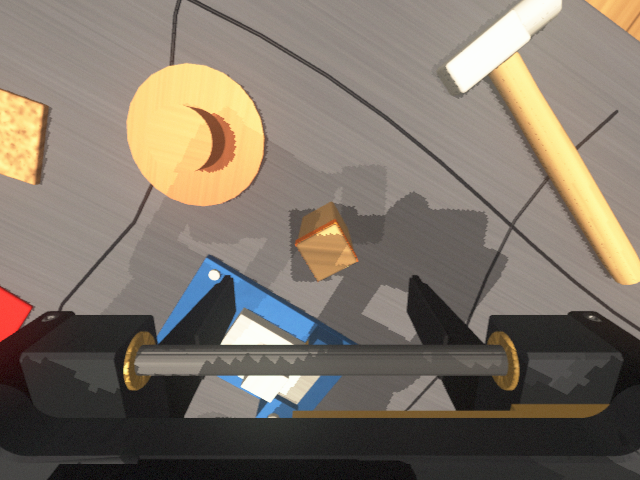

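View pics/t3.png

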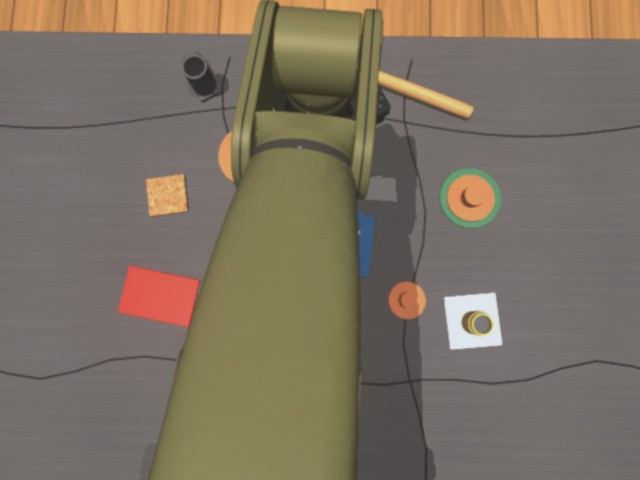

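The wrist view shows the block's top face with corners near (296,244), (340,221), (358,262), (319,281), turned relative to my jaws. I took the wrong branch of the angle. The top view confirms cup and dish are centred in their places.

Run:
```python
from h import *
c=arm.capture("wrist")
P=np.array([ray(c,p,84)[:2] for p in [(296,244),(340,221),(358,262),(319,281)]])
print(P.mean(0),[round(float(np.degrees(np.arctan2(*(P[(i+1)%4]-P[i])[::-1]))),1) for i in range(4)],[np.linalg.norm(P[(i+1)%4]-P[i]) for i in range(4)])
to(693.5,-0.3,130,-30.5)
```

```text
[ 6.96855072e+02 -2.37379762e-01] [-32.0, -126.6, 147.4, 59.1] [np.float64(34.00325882258738), np.float64(32.198827207245984), np.float64(30.783748018518995), np.float64(31.779956058344094)]
clk 19.78 pos [689.5   1.6 160.6] w 95.1 ff 0.0 wf [-0.6 -0.1 -0.1]
yaw -60.5 travel [0.1  0.14 1.23] spin -0.524 q6 0.98
```

```bash
python3 -m pendant '[{"travel":[0.1,0.12,0],"spin":-0.11},{"travel":[0.13,0.13,0],"spin":-0.22},{"travel":[0.13,0.13,0.1],"spin":-0.33},{"travel":[0.13,0.13,0.2],"spin":-0.43},{"travel":[0.13,0.13,0.3],"spin":-0.5},{"travel":[0.13,0.13,0.3],"spin":-0.5},{"travel":[0.13,0.13,0.3],"spin":-0.5},{"travel":[0.13,0.13,0.3],"spin":-0.5},{"travel":[0.13,0.13,0.3],"spin":-0.5}]' >/dev/null
python3 - <<'E'
from h import *
c=arm.capture("wrist")
print(proj(c,(694,-.3,84)))
cv2.imwrite("pics/w6.png",c["pixels"][150:420,170:470])
to(694,-0.3,60,-31.5)
E
```

```text
[np.float64(321.56839146413523), np.float64(264.9248831889314)]
clk 20.58 pos [6.941e+02 5.000e-01 1.533e+02] w 95.2 ff 0.0 wf [-0.4 -0.3  0.6]
yaw -31.9 travel [-0.03  0.01  3.73] spin -0.007 q6 0.48
```

View pics/w6.png

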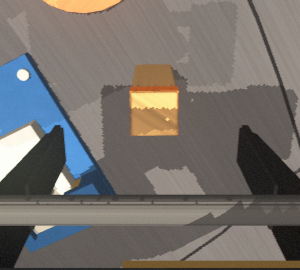

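The crop shows the block square to the jaws, with its top centre at (324,264) against (322,265) predicted. Descending.

```bash
python3 -m pendant '[{"travel":[-0.03,0.03,0.5],"spin":0},{"travel":[-0.03,0.03,1.2],"spin":0},{"travel":[-0.03,0.03,1.9],"spin":0},{"travel":[-0.03,0.03,2.6],"spin":0},{"travel":[-0.03,0.03,3.2],"spin":0},{"travel":[-0.03,0.03,3.6],"spin":0},{"travel":[-0.03,0.03,3.75],"spin":0},{"travel":[-0.03,0.03,3.75],"spin":0},{"travel":[-0.03,0.03,3.75],"spin":0},{"travel":[-0.03,0.03,3.75],"spin":0}]' >/dev/null; python3 -m pendant '[{"travel":[0,0,0],"spin":0},{"travel":[0,0,0],"spin":0},{"travel":[0,0,0],"spin":0},{"travel":[0,0,0],"spin":0},{"travel":[0,0,0],"spin":0},{"travel":[0,0,0],"spin":0},{"travel":[0,0,0],"spin":0},{"travel":[0,0,0],"spin":0},{"travel":[0,0,0],"spin":0},{"travel":[0,0,0],"spin":0}]' -1 50
```

```text
clock: 22.25
position: [694.2, -0.6, 59.3]
tcp_rot: [[0.528, 0.849, 0.0], [0.849, -0.528, -0.0], [-0.0, 0.0, -1.0]]
wrist_force: [-0.0, -1.5, 0.5]
width: 33.5
finger_force: 0.3
```

```bash
python3 -m pendant '[{"travel":[0,0,0],"spin":0},{"travel":[0,0,0],"spin":0},{"travel":[0,0,0],"spin":0}]'; python3 -m pendant '[{"travel":[0,0,-0.1],"spin":0},{"travel":[0,0,-0.4],"spin":0},{"travel":[0,0,-1],"spin":0},{"travel":[0,0,-2],"spin":0},{"travel":[0,0,-2.8],"spin":0},{"travel":[0,0,-3],"spin":0},{"travel":[0,0,-3],"spin":0},{"travel":[0,0,-3],"spin":0}]'
python3 - <<'E'
from h import *
c=arm.capture("wrist");d=arm.capture("top");cv2.imwrite("pics/t4.png",d["pixels"][190:290,250:390])
import math
u=np.array([math.cos(math.radians(85.1)),math.sin(math.radians(85.1))]);o=np.array([552.4,-19.0])
p=o-80*u;print(p);to(p[0],p[1],134,-94.9)
E
```

```text
clock: 22.5
position: [694.2, -0.6, 59.3]
tcp_rot: [[0.528, 0.849, 0.0], [0.849, -0.528, 0.0], [0.0, 0.0, -1.0]]
wrist_force: [-0.5, 0.1, -0.5]
width: 31.7
finger_force: 50.0
clock: 23.17
position: [694.2, -0.5, 134.7]
tcp_rot: [[0.528, 0.849, 0.001], [0.849, -0.528, -0.0], [0.0, 0.0, -1.0]]
wrist_force: [-1.1, -0.9, -0.7]
width: 31.8
finger_force: 50.0
[545.56664615 -98.7076237 ]
clk 23.27 pos [ 6.931e+02 -4.000e-01  1.325e+02] w 31.6 ff 49.99983072280884 wf [ 0.1  0.2 -1.7]
yaw -31.9 travel [-6.45 -2.94 -0.04] spin 1.1 q6 0.48
```

```bash
python3 -m pendant '[{"travel":[-0.4,-0.2,0],"spin":0.1},{"travel":[-1.1,-0.5,0],"spin":0.22},{"travel":[-1.9,-0.9,0],"spin":0.34},{"travel":[-2.7,-1.2,0],"spin":0.46},{"travel":[-3.5,-1.6,0],"spin":0.58},{"travel":[-4.3,-2,0],"spin":0.7},{"travel":[-5,-2.3,0],"spin":0.82},{"travel":[-5.7,-2.6,0],"spin":0.94},{"travel":[-6.2,-2.8,0],"spin":1.05},{"travel":[-6.45,-2.94,0],"spin":1.12}]' >/dev/null; python3 -m pendant '[{"travel":[0,0,0],"spin":0},{"travel":[0,0,0],"spin":0},{"travel":[0,0,0],"spin":0},{"travel":[0,0,0],"spin":0}]'
python3 - <<'E'
from h import *
c=arm.capture("wrist");cv2.imwrite("pics/w7.png",c["pixels"])
d=arm.capture("top");q=np.array([ray(d,p,10)[:2] for p in [(275,205.7),(375,215.9),(369,277.3),(267.5,265.9)]])
m=q.mean(0);e=(q[0]+q[3]-q[1]-q[2])/2;print(q,m,"len",np.linalg.norm(e),"ang",np.degrees(np.arctan2(e[1],e[0])),"origin",m-15*e/np.linalg.norm(e))
st()
E
```

```text
clock: 24.43
position: [546.9, -98.3, 133.9]
tcp_rot: [[0.995, -0.103, -0.001], [-0.103, -0.995, 0.0], [-0.001, -0.0, -1.0]]
wrist_force: [0.5, -1.0, -0.6]
width: 31.8
finger_force: 50.0
[[612.84864244  79.93697175]
 [598.32030584 -98.81500323]
 [489.4062667  -89.24437032]
 [504.9891501   89.30453045]] [551.39109127  -4.70446784] len 179.283714673679 ang 85.18283063628334 origin [550.13144451 -19.65148393]
clk 24.53 pos [547.  -98.3 134.1] w 31.9 ff 49.99973952770233 wf [ 0.1 -0.6 -0.7]
```

View pics/w7.png

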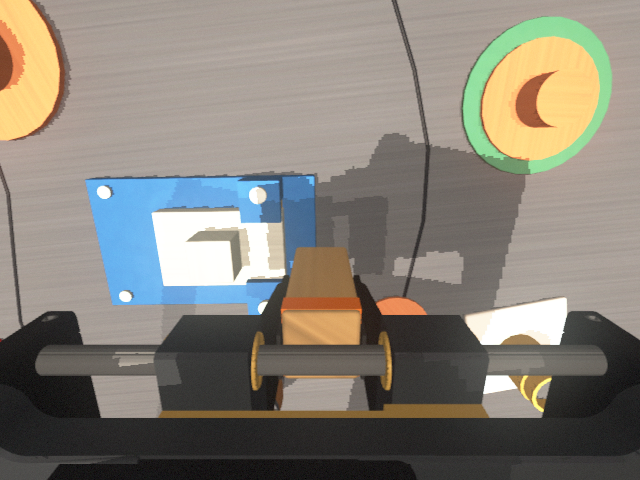

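The wrist view shows the block held over the jig's rear end, with the bare foot at x≈155–283 in its starting place. Lowering the block behind it.

```bash
python3 -c "
from h import *
to(544.1,-101,72.5,-94.8)"; python3 -m pendant '[{"travel":[-0.1,0.1,0.3],"spin":-0.02},{"travel":[-0.11,0.11,0.9],"spin":-0.02},{"travel":[-0.11,0.11,1.5],"spin":-0.02},{"travel":[-0.11,0.11,2],"spin":-0.02},{"travel":[-0.11,0.11,2.2],"spin":-0.02},{"travel":[-0.11,0.11,2.2],"spin":-0.02},{"travel":[-0.11,0.11,2.2],"spin":-0.02},{"travel":[-0.11,0.11,2.2],"spin":-0.02},{"travel":[-0.11,0.11,2.2],"spin":-0.02}]'; python3 -c "
from h import *
to(544.1,-101,72.5,-94.8)"
```

```text
clk 24.53 pos [547.  -98.3 134.1] w 31.9 ff 49.99973952770233 wf [ 0.1 -0.6 -0.7]
yaw -96.0 travel [-0.1   0.12  2.46] spin -0.02 q6 1.4
clock: 25.28
position: [544.4, -101.4, 80.4]
tcp_rot: [[0.996, -0.085, 0.002], [-0.085, -0.996, -0.001], [0.002, 0.0, -1.0]]
wrist_force: [0.4, -0.3, -0.8]
width: 31.8
finger_force: 50.0
clk 25.28 pos [ 544.4 -101.4   80.4] w 31.8 ff 49.99984860420227 wf [ 0.4 -0.3 -0.8]
yaw -94.9 travel [-0.02 -0.01  0.32] spin -0.001 q6 1.37
```

```bash
python3 -m pendant '[{"travel":[0,0,0.1],"spin":0},{"travel":[0,0,0.2],"spin":0},{"travel":[0,0,0.3],"spin":0},{"travel":[0,0,0.3],"spin":0},{"travel":[0,0,0.3],"spin":0},{"travel":[0,0,0.3],"spin":0}]'|grep -E "pos|force"; python3 -m pendant '[{"travel":[0,-0.12,0],"spin":0},{"travel":[0,-0.24,0],"spin":0},{"travel":[0,-0.36,0],"spin":0},{"travel":[0,-0.46,0],"spin":0},{"travel":[0,-0.54,0],"spin":0},{"travel":[0,-0.6,0],"spin":0},{"travel":[0,-0.66,0],"spin":0},{"travel":[0,-0.72,0],"spin":0},{"travel":[0,-0.78,0],"spin":0},{"travel":[0,-0.84,0],"spin":0}]'|grep -E "pos|force"
```

```text
position: [543.6, -101.2, 71.7]
wrist_force: [0.0, -1.3, 0.6]
finger_force: 50.0
position: [545.3, -82.0, 71.9]
wrist_force: [-1.6, -6.7, -1.6]
finger_force: 50.0
```

```bash
python3 -m pendant '[{"travel":[0,-0.1,0],"spin":0},{"travel":[0,-0.2,0],"spin":0},{"travel":[0,-0.3,0],"spin":0},{"travel":[0,-0.4,0],"spin":0},{"travel":[0,-0.5,0],"spin":0},{"travel":[0,-0.6,0],"spin":0},{"travel":[0,-0.7,0],"spin":0},{"travel":[0,-0.8,0],"spin":0}]'|grep -E "pos|force"; python3 -m pendant '[{"travel":[0,-0.1,0],"spin":0},{"travel":[0,-0.2,0],"spin":0},{"travel":[0,-0.3,0],"spin":0},{"travel":[0,-0.4,0],"spin":0},{"travel":[0,-0.5,0],"spin":0},{"travel":[0,-0.6,0],"spin":0},{"travel":[0,-0.66,0],"spin":0},{"travel":[0,-0.7,0],"spin":0},{"travel":[0,-0.72,0],"spin":0}]'|grep -E "pos|force|width"
python3 - <<'E'
from h import *
c=arm.capture("wrist");cv2.imwrite("pics/w8.png",c["pixels"])
E
```

```text
position: [547.0, -62.2, 71.9]
wrist_force: [-0.7, -7.5, -1.3]
finger_force: 50.0
position: [548.7, -42.2, 71.8]
wrist_force: [0.1, -3.3, -1.1]
width: 31.7
finger_force: 50.0
```

View pics/w8.png

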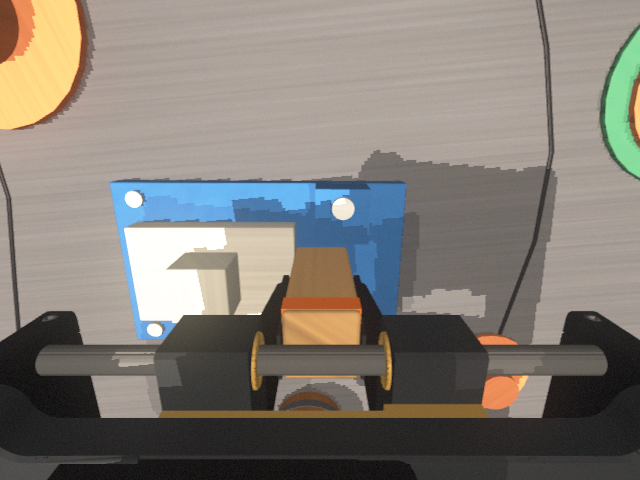

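The foot now lies forward, clear of the lips (slab x≈125–297 in the picture), and the push force has dropped. Next the block goes to the cork rest.

```bash
python3 -m pendant '[{"travel":[0,0.1,0],"spin":0},{"travel":[0,0.25,0],"spin":0},{"travel":[0,0.4,0],"spin":0},{"travel":[0,0.4,-0.4],"spin":0},{"travel":[0,0.4,-1.2],"spin":0},{"travel":[0,0.4,-2.2],"spin":0},{"travel":[0,0.4,-3],"spin":0},{"travel":[0,0.4,-3],"spin":0}]'|grep -E "pos|force"
python3 - <<'E'
from h import *
to(629,277.4,130,-81)
E
```

```text
position: [551.0, -53.0, 152.9]
wrist_force: [1.3, -0.5, 0.5]
finger_force: 50.0
clk 28.75 pos [551.  -53.  152.9] w 31.6 ff 49.99978244304657 wf [ 1.3 -0.5  0.5]
yaw -94.9 travel [  1.97 -13.43   0.93] spin -0.243 q6 1.46
```

```bash
python3 -m pendant '[{"travel":[0.1,-0.6,0],"spin":-0.03},{"travel":[0.3,-1.7,0],"spin":-0.06},{"travel":[0.5,-3,0],"spin":-0.09},{"travel":[0.7,-4.4,0],"spin":-0.12},{"travel":[0.9,-5.8,0],"spin":-0.15},{"travel":[1.1,-7.2,0],"spin":-0.18},{"travel":[1.3,-8.6,0],"spin":-0.2},{"travel":[1.5,-10,0],"spin":-0.22},{"travel":[1.7,-11.3,0],"spin":-0.24},{"travel":[1.85,-12.4,0],"spin":-0.24}]'|grep -E "pos|force"; python3 -m pendant '[{"travel":[0,0,0],"spin":0},{"travel":[0,0,0],"spin":0},{"travel":[0,0,0],"spin":0}]' >/dev/null
python3 - <<'E'
from h import *
to(629,277.4,90,-81)
E
```

```text
position: [620.0, 254.9, 145.8]
wrist_force: [0.5, -0.3, -1.2]
finger_force: 50.0
clk 29.83 pos [619.7 252.  145.8] w 31.7 ff 49.99971628189087 wf [ 0.6 -0.3 -1.7]
yaw -81.1 travel [ 0.53 -0.95  2.23] spin -0.002 q6 1.72
```

```bash
python3 -m pendant '[{"travel":[0.2,-0.4,0.2],"spin":0},{"travel":[0.4,-0.8,0.7],"spin":0},{"travel":[0.53,-0.95,1.3],"spin":0},{"travel":[0.53,-0.95,1.9],"spin":0},{"travel":[0.53,-0.95,2.3],"spin":0},{"travel":[0.53,-0.95,2.4],"spin":0},{"travel":[0.53,-0.95,2.4],"spin":0},{"travel":[0.53,-0.95,2.4],"spin":0},{"travel":[0.53,-0.95,2.4],"spin":0}]' >/dev/null
python3 - <<'E'
from h import *
to(629,277.4,68.5,-81)
c=arm.capture("top");r=arm.pinpoint("rest","top");print([(x["p"],ray(c,x["position"],0)) for x in r])
E
```

```text
clk 30.58 pos [630.3 278.1  87.9] w 31.9 ff 49.999916553497314 wf [-0.4 -0.4 -0.3]
yaw -81.1 travel [-0.06  0.02  0.77] spin -0.003 q6 1.75
[(0.75, array([627.59474339, 276.52623909,   0.        ]))]
```

```bash
python3 -m pendant '[{"travel":[-0.06,0,0.2],"spin":0},{"travel":[-0.06,0,0.4],"spin":0},{"travel":[-0.06,0,0.55],"spin":0},{"travel":[-0.06,0,0.65],"spin":0},{"travel":[-0.06,0,0.7],"spin":0},{"travel":[-0.06,0,0.7],"spin":0},{"travel":[-0.06,0,0.7],"spin":0}]'|grep -E "pos|force"; python3 -m pendant '[{"travel":[0,0,0.03],"spin":0},{"travel":[0,0,0.06],"spin":0},{"travel":[0,0,0.06],"spin":0}]'|grep -E "pos|force"
```

```text
position: [628.2, 277.9, 69.2]
wrist_force: [0.8, -0.0, -0.6]
finger_force: 50.0
position: [628.2, 277.9, 67.8]
wrist_force: [0.2, -0.3, -0.5]
finger_force: 50.0
```

```bash
python3 -m pendant '[{"travel":[0,0,0.02],"spin":0},{"travel":[0,0,0.03],"spin":0},{"travel":[0,0,0.03],"spin":0}]'|grep -E "pos|force"; python3 -m pendant '[{"travel":[0,0,0.02],"spin":0},{"travel":[0,0,0.02],"spin":0}]'|grep -E "pos|force"
```

```text
position: [628.4, 277.9, 67.3]
wrist_force: [0.4, -0.1, -0.1]
finger_force: 50.0
position: [628.4, 277.9, 67.3]
wrist_force: [-2.1, -0.8, 3.5]
finger_force: 50.0
```

```bash
python3 -m pendant '[{"travel":[0,0,-0.01],"spin":0},{"travel":[0,0,-0.01],"spin":0},{"travel":[0,0,-0.01],"spin":0},{"travel":[0,0,-0.01],"spin":0},{"travel":[0,0,-0.01],"spin":0},{"travel":[0,0,-0.01],"spin":0},{"travel":[0,0,-0.01],"spin":0}]' 0.6|grep -E "pos|force|width"; python3 -m pendant '[{"travel":[0,0,-0.4],"spin":0},{"travel":[0,0,-1.2],"spin":0},{"travel":[0,0,-2.5],"spin":0},{"travel":[0,0,-3.8],"spin":0},{"travel":[0,0,-4],"spin":0},{"travel":[0,0,-4],"spin":0},{"travel":[0,0,-4],"spin":0}]' 0.6 >/dev/null
python3 - <<'E'
from h import *
c=arm.capture("wrist")
for n,z in (("block",8),("rest",0)):
    for r in arm.pinpoint(n,"wrist"):print(n,r["p"],np.round(r["position"],1),np.round(ray(c,r["position"],z),1))
c=arm.capture("top")
for n,z in (("foot",10),("keg",0)):
    for r in arm.pinpoint(n,"top"):print(n,r["p"],np.round(r["position"],1),np.round(ray(c,r["position"],z),1))
o=np.array([551,-19.3]);u=np.array([.0837,.9965]);p=o+43*u;print(p);to(p[0],p[1],165,-94.8)
E
```

```text
position: [628.2, 277.9, 66.7]
wrist_force: [-0.4, -0.5, 0.5]
width: 72.7
finger_force: 0.0
block 0.87 [320.6 225.1] [631.3 278.5   8. ]
rest 0.8 [320.4 225.3] [629.  278.4   0. ]
foot 0.64 [301.9 241. ] [550.5  29.9  10. ]
foot 0.33 [470.9 200.1] [ 630.5 -268.8   10. ]
keg 0.67 [330.6 320.4] [413.  -23.8   0. ]
keg 0.39 [167.  195.4] [629.4 279.    0. ]
[554.5991  23.5495]
clk 33.4 pos [627.4 277.6 164.9] w 76.1 ff 0.0 wf [ 0.1 -0.4  0. ]
yaw -81.1 travel [-4.44  9.59  0.01] spin 0.239 q6 1.75
```

```bash
python3 -m pendant '[{"travel":[-0.5,1,0],"spin":0.06},{"travel":[-1,2.2,0],"spin":0.12},{"travel":[-1.6,3.4,0],"spin":0.18},{"travel":[-2.1,4.6,0],"spin":0.24},{"travel":[-2.7,5.8,0],"spin":0.24},{"travel":[-3.2,7,0],"spin":0.24},{"travel":[-3.8,8.2,0],"spin":0.24},{"travel":[-4.2,9,0],"spin":0.24},{"travel":[-4.44,9.5,0],"spin":0.24},{"travel":[-4.44,9.5,0],"spin":0.24}]' 1 >/dev/null; python3 -m pendant '[{"travel":[0,0,0],"spin":0},{"travel":[0,0,0],"spin":0},{"travel":[0,0,0],"spin":0},{"travel":[0,0,0],"spin":0}]'>/dev/null
python3 - <<'E'
from h import *
to(554.6,23.5,54,-94.8)
c=arm.capture("wrist");cv2.imwrite("pics/w9.png",c["pixels"])
B=[proj(c,(554.6+a*.0837-b*.9965,23.5+a*.9965+b*.0837,52)) for a,b in((-16,-16),(16,-16),(16,16),(-16,16))]
im=c["pixels"].copy();cv2.polylines(im,[np.int32(B)],True,(0,0,255));cv2.imwrite("pics/w9.png",im)
for r in arm.pinpoint("foot","wrist"):print(r["p"],np.round(r["position"],1),np.round(ray(c,r["position"],10),1))
E
```

```text
clk 34.57 pos [555.4  27.2 166.7] w 95.5 ff 0.0 wf [-0.   0.1  0.6]
yaw -94.8 travel [-0.02  0.15  4.51] spin 0.0 q6 1.61
0.62 [322.2 231. ] [553.4  25.9  10. ]
0.47 [377.7 345.5] [426.7 -20.9  10. ]
```

View pics/w9.png

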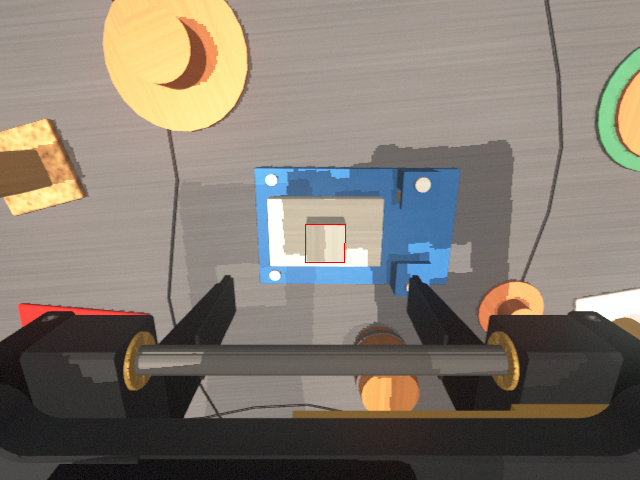

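The predicted boss outline (red, (305–345, 225–262)) sits right on the boss. The keg is well clear. Descending to grip.

```bash
python3 -m pendant '[{"travel":[-0.02,0.14,0.6],"spin":0},{"travel":[-0.02,0.14,1.4],"spin":0},{"travel":[-0.02,0.14,2.3],"spin":0},{"travel":[-0.02,0.14,3.1],"spin":0},{"travel":[-0.02,0.14,3.7],"spin":0},{"travel":[-0.02,0.14,4.1],"spin":0},{"travel":[-0.02,0.14,4.2],"spin":0},{"travel":[-0.02,0.14,4.2],"spin":0},{"travel":[-0.02,0.14,4.2],"spin":0},{"travel":[-0.02,0.14,4.2],"spin":0}]'>/dev/null; python3 -c "
from h import *
to(554.6,23.5,54,-94.8)"
```

```text
clk 35.5 pos [555.4  22.7  63.3] w 95.0 ff 0.0 wf [0.3 0.  0.2]
yaw -94.9 travel [-0.04 -0.03  0.37] spin -0.001 q6 1.6
```

```bash
python3 -m pendant '[{"travel":[-0.03,0,0.1],"spin":0},{"travel":[-0.03,0,0.2],"spin":0},{"travel":[-0.03,0,0.3],"spin":0},{"travel":[-0.03,0,0.35],"spin":0},{"travel":[-0.03,0,0.35],"spin":0},{"travel":[-0.03,0,0.35],"spin":0}]'|grep -E "pos|force"; python3 -m pendant '[{"travel":[0,0,0],"spin":0},{"travel":[0,0,0],"spin":0},{"travel":[0,0,0],"spin":0},{"travel":[0,0,0],"spin":0},{"travel":[0,0,0],"spin":0},{"travel":[0,0,0],"spin":0},{"travel":[0,0,0],"spin":0},{"travel":[0,0,0],"spin":0},{"travel":[0,0,0],"spin":0},{"travel":[0,0,0],"spin":0}]' -1 50 >/dev/null; python3 -m pendant '[{"travel":[0,0,0],"spin":0},{"travel":[0,0,0],"spin":0},{"travel":[0,0,0],"spin":0}]'
```

```text
position: [553.5, 22.7, 52.8]
wrist_force: [-0.4, 0.1, 0.3]
finger_force: 0.0
clock: 37.08
position: [553.6, 22.9, 53.0]
tcp_rot: [[0.996, -0.085, -0.0], [-0.085, -0.996, 0.0], [-0.0, -0.0, -1.0]]
wrist_force: [-0.7, 1.0, 0.4]
width: 31.7
finger_force: 50.0
```

```bash
python3 -m pendant '[{"travel":[0,0,-0.1],"spin":0},{"travel":[0,0,-0.3],"spin":0},{"travel":[0,0,-0.6],"spin":0},{"travel":[0,0,-1],"spin":0},{"travel":[0,0,-1.6],"spin":0},{"travel":[0,0,-2.2],"spin":0},{"travel":[0,0,-2.5],"spin":0},{"travel":[0,0,-2.5],"spin":0},{"travel":[0,0,-2.5],"spin":0}]'|grep -E "pos|force"
python3 - <<'E'
from h import *
c=arm.capture("wrist")
for r in arm.pinpoint("foot","wrist"):print(r["p"],np.round(r["position"],1),np.round(ray(c,r["position"],72),1))
to(448.2,280.4,115,-100)
E
```

```text
position: [553.9, 22.7, 116.2]
wrist_force: [-0.3, 0.3, -4.9]
finger_force: 50.0
0.61 [320.5 276.4] [555.8  22.6  72. ]
clk 37.93 pos [552.8  22.7 114.6] w 31.3 ff 49.998770356178284 wf [-1.4  0.8 -5.3]
yaw -94.9 travel [-5.05 -9.91 -0.01] spin 0.089 q6 1.6
```

```bash
python3 -m pendant '[{"travel":[-0.2,-0.4,0],"spin":0.02},{"travel":[-0.7,-1.3,0],"spin":0.04},{"travel":[-1.3,-2.5,0],"spin":0.06},{"travel":[-1.9,-3.7,0],"spin":0.09},{"travel":[-2.5,-4.9,0],"spin":0.09},{"travel":[-3.1,-6.1,0],"spin":0.09},{"travel":[-3.7,-7.3,0],"spin":0.09},{"travel":[-4.3,-8.5,0],"spin":0.09},{"travel":[-4.8,-9.4,0],"spin":0.09},{"travel":[-5.05,-9.9,0],"spin":0.09}]'|grep -E "pos|force"; python3 -m pendant '[{"travel":[0,0,0],"spin":0},{"travel":[0,0,0],"spin":0},{"travel":[0,0,0],"spin":0},{"travel":[0,0,0],"spin":0}]' >/dev/null
python3 - <<'E'
from h import *
to(448.2,280.4,50,-100)
E
```

```text
position: [446.6, 282.1, 114.2]
wrist_force: [0.3, 0.2, -4.7]
finger_force: 50.0
clk 39.1 pos [449.  279.2 115. ] w 31.9 ff 49.99864876270294 wf [-1.2 -1.  -3.6]
yaw -100.1 travel [-0.04 -0.05  2.6 ] spin -0.002 q6 2.2
```

```bash
python3 -m pendant '[{"travel":[-0.04,-0.05,0.4],"spin":0},{"travel":[-0.04,-0.05,0.9],"spin":0},{"travel":[-0.04,-0.05,1.5],"spin":0},{"travel":[-0.04,-0.05,2],"spin":0},{"travel":[-0.04,-0.05,2.3],"spin":0},{"travel":[-0.04,-0.05,2.4],"spin":0},{"travel":[-0.04,-0.05,2.4],"spin":0},{"travel":[-0.04,-0.05,2.4],"spin":0},{"travel":[-0.04,-0.05,2.4],"spin":0},{"travel":[-0.04,-0.05,2.4],"spin":0}]'|grep -E "pos|force"; python3 -m pendant '[{"travel":[0,0,0],"spin":0},{"travel":[0,0,0],"spin":0}]' >/dev/null;  python3 - <<'E'
from h import *
to(448.2,280.4,48.5,-100)
E
```

```text
position: [448.8, 281.9, 56.6]
wrist_force: [0.5, 0.4, -4.5]
finger_force: 50.0
clk 40.1 pos [448.4 281.7  56.2] w 31.9 ff 49.99876320362091 wf [ 0.5 -0.5 -4.1]
yaw -100.0 travel [-0.    0.05  0.31] spin -0.001 q6 2.21
```

```bash
python3 -m pendant '[{"travel":[0,0.04,0.07],"spin":0},{"travel":[0,0.04,0.14],"spin":0},{"travel":[0,0.04,0.21],"spin":0},{"travel":[0,0.04,0.27],"spin":0},{"travel":[0,0.04,0.27],"spin":0},{"travel":[0,0.04,0.27],"spin":0}]'|grep -E "pos|force"; python3 -m pendant '[{"travel":[0,0,0.02],"spin":0},{"travel":[0,0,0.04],"spin":0},{"travel":[0,0,0.04],"spin":0}]'|grep -E "pos|force";python3 -m pendant '[{"travel":[0,0,0.02],"spin":0},{"travel":[0,0,0.02],"spin":0}]'|grep -E "pos|force"
```

```text
position: [447.8, 280.4, 48.5]
wrist_force: [-0.7, 0.4, -4.0]
finger_force: 50.0
position: [448.1, 280.6, 48.1]
wrist_force: [-0.0, -0.1, -2.6]
finger_force: 50.0
position: [448.1, 280.6, 48.1]
wrist_force: [-2.1, -1.9, 1.3]
finger_force: 50.0
```

Contact made; releasing and retreating.

```bash
python3 -m pendant '[{"travel":[0,0,0],"spin":0},{"travel":[0,0,0],"spin":0},{"travel":[0,0,0],"spin":0},{"travel":[0,0,0],"spin":0},{"travel":[0,0,0],"spin":0},{"travel":[0,0,0],"spin":0},{"travel":[0,0,0],"spin":0}]' 0.4|grep -E "pos|force|width"; python3 -m pendant '[{"travel":[0,0,-0.4],"spin":0},{"travel":[0,0,-1.2],"spin":0},{"travel":[0,0,-2.5],"spin":0},{"travel":[0,0,-4],"spin":0},{"travel":[0,0,-5],"spin":0},{"travel":[0,0,-5.5],"spin":0},{"travel":[0,0,-5.5],"spin":0},{"travel":[0,0,-5.5],"spin":0}]'|grep -E "pos|force|width"; python3 -m pendant '[{"travel":[-1,0,0],"spin":0},{"travel":[-2,0,0],"spin":0},{"travel":[-3,0,-1],"spin":0},{"travel":[-4,0,-1],"spin":0},{"travel":[-4,0,-1],"spin":0},{"travel":[-4,0,-1],"spin":0}]'|grep -E "pos|force|width"
python3 - <<'E'
from h import *
st();c=arm.capture("top");cv2.imwrite("pics/t5.png",c["pixels"])
for cam in("top","scene"):
  c=arm.capture(cam);print(cam)
  for n,z in (("cup",6),("tile",0),("dish",5),("mat_round",0),("foot",5),("plate",0),("block",8),("rest",0),("keg",0)):
    for r in arm.pinpoint(n,cam)[:3]:print(n,round(r["p"],2),np.round(ray(c,r["position"],z),1)[:2])
E
```

```text
position: [448.0, 280.5, 47.3]
wrist_force: [-0.2, 0.1, -0.1]
width: 65.7
finger_force: 0.0
position: [447.8, 280.5, 184.8]
wrist_force: [-0.1, -0.3, -0.1]
width: 66.4
finger_force: 0.0
position: [347.9, 297.5, 207.4]
wrist_force: [0.6, 0.7, 0.1]
width: 66.1
finger_force: 0.0
clk 42.77 pos [347.9 297.5 207.4] w 66.1 ff 0.0 wf [0.6 0.7 0.1]
top
cup 0.84 [ 414. -264.]
tile 0.75 [ 423.4 -268.5]
dish 0.69 [ 635.3 -268.4]
dish 0.6 [ 455.2 -155.9]
dish 0.59 [700.4 130.8]
foot 0.85 [451.  276.7]
block 0.74 [626.6 275.6]
block 0.27 [ 638.4 -270. ]
rest 0.69 [630.2 283.5]
keg 0.56 [419.4 -24.2]
scene
cup 0.88 [ 420.7 -269.4]
tile 0.82 [ 426.5 -266.1]
tile 0.68 [454.4 288.8]
dish 0.87 [ 634.6 -257.4]
dish 0.84 [ 455.8 -146.5]
dish 0.68 [705.2 137.7]
mat_round 0.74 [551.5 -13. ]
mat_round 0.69 [ 635.8 -271.5]
foot 0.73 [444.9 282.9]
plate 0.73 [456.  284.6]
block 0.76 [626.8 283.8]
rest 0.77 [628.  283.7]
keg 0.76 [414.3 -19.1]
```

Run:
```python
from h import *
from scipy.optimize import minimize
a=np.linspace(0,2*np.pi,40)
def hullpts(c,x,y): # cup silhouette on tile
    P=[(x+r*np.cos(t),y+r*np.sin(t),z) for r,z in((20,6),(20,48),(18,61)) for t in a]
    return cv2.convexHull(np.float32([proj(c,p) for p in P]))
for cam in("top","scene"):
    c=arm.capture(cam);hsv=cv2.cvtColor(c["pixels"],cv2.COLOR_BGR2HSV)
    m=cv2.inRange(hsv,(10,90,40),(35,255,255));u=np.int32(proj(c,(419.5,-269,30)));M=np.zeros_like(m);M[u[1]-32:u[1]+32,u[0]-32:u[0]+32]=m[u[1]-32:u[1]+32,u[0]-32:u[0]+32]
    cs,_=cv2.findContours(M,cv2.RETR_EXTERNAL,cv2.CHAIN_APPROX_NONE);H=cv2.convexHull(max(cs,key=cv2.contourArea)).astype(np.float32)
    def cost(p):
        h=hullpts(c,*p);i=cv2.intersectConvexConvex(h,H)[0];return -i/(cv2.contourArea(h)+cv2.contourArea(H)-i)
    r=minimize(cost,(417,-268),method="Nelder-Mead");print(cam,"cup",r.x,-r.fun)
    t=cv2.inRange(hsv,(0,0,140),(180,70,255));N=np.zeros_like(t);N[u[1]-45:u[1]+50,u[0]-45:u[0]+45]=t[u[1]-45:u[1]+50,u[0]-45:u[0]+45]
    cs,_=cv2.findContours(N,cv2.RETR_EXTERNAL,cv2.CHAIN_APPROX_NONE)
    w=np.float32([ray(c,p[0],6)[:2] for p in max(cs,key=cv2.contourArea)]);print("tile",cv2.minAreaRect(w))
```

```text
top cup [ 417.84686426 -266.20485864] 0.7885396303943317
tile ((419.5851745605469, -268.8640441894531), (92.23285675048828, 92.34677124023438), 6.392392158508301)
scene cup [ 414.35418337 -269.178409  ] 0.8795991417703227
tile ((420.412109375, -266.4091796875), (96.04007720947266, 94.88790893554688), 6.093222618103027)
```

```bash
python3 -c "
from bench import arm
print(arm.hand_in())"
```

```text
the job is handed in; nothing more can be done
None
```

I took the candlestick apart and handed the job in at about 43 s on the clock: cup on the tile, dish on the mat, foot driven out with the block and laid on the plate, block standing on the rest, keg left where it was. My last camera estimates put each part about 2 to 7 mm from its middle (12 mm allowed), but the hand-in returned no verdict.

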